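Stand the fallen weight and wedge the press plate free

ROBOT

A 6-joint arm with a two-finger parallel gripper is mounted at the origin on a cart in front of the work surface, level with it; the furniture and walls round the work are solid. World frame = base frame: x ahead of the robot, y to its left, z up, the work surface at z = 0. Lengths are in m, angles in rad, forces in N, time in s.
With the tool pointing down it reaches from about 0.375 to 0.975 m from the base axis. Payload 3.8 kg.
Tool frame: the origin (TCP) lies midway between the tips of the shut fingers; the grasp point (between the pads) lies 19 mm behind it; z points along the fingers, y is the line along which they close (so a half turn about z gives the same grasp; the last joint's range is limited). The gripper opens to 85 mm and grips with 20 to 120 N. Pads are 22 mm wide; open, the fingers measure 114 mm over their backs; the gripper's body (76 mm by 85 mm) begins 54 mm behind the grasp point. The pads swing forward as they close: fully open they stand 13 mm farther back than shut.
Start: joints at [-1.363, 0.264, 1.604, -0, 1.274, -0.037], TCP at [0.164, -0.655, 0.198] pointing down, gripper open.
Joint ranges: [-2.63, 2.63], [-0.94, 2.18], [0.31, 2.57], [-1.31, 4.45], [0, 2.66], [-2.55, 2.55]. Speed limits (rad/s): [2.57, 2.57, 3.14, 3.14, 3.14, 3.14].

INTERFACE

Orientations are given as a rotation vector (axis times angle).
In Python, from workcell import status, read_camera, workorder, masks_of gives the robot as it stands.
- The arm moves only by the tool drive_tool, never from a script. Its argument "rows" is a list of rows, each a list of 7 numbers: the turn, a rotation vector about the tool's x, y, z in degrees, then the shift along the tool's x, y, z in m, then the opening, from 0 (shut) to 1 (fully open). In form: [[ax, ay, az, tx, ty, tz, claw], ...]. A call has 1 to 8 rows; each row shifts and turns the commanded pose from where the row before left it, along the tool's axes as they then stand; what a row does not reach is not made up. A row lasts 1/12 s, in which the tool goes at most 41.7 mm and 7.16 degrees, less where a joint would pass 70% of its speed; a pose out of reach is approached as far as the arm can. A call is refused whole if a number of a shift passes 0.0417 or a number of a turn 7.16, either way. A call with a gripper value outside its range is refused whole. The fingers move at their own pace and stop on an object; "force" is the grip in N (left out, the last holds). Time passes only in rows, so rows that do not move let the fingers close. It gives the time, the measured TCP pose, the force, the opening and the grip force at its end, in the units of the state.
- status.read_state(): the state, without advancing time (a new reading comes with each control period).
- read_camera(name): name is "scene" or "top" or "wrist"; returns a dict with "color" (384x512x3 uint8, red, green, blue), "intrinsics" (3x3 intrinsics, pixels), "D" ([k1, k2, p1, p2, k3] as OpenCV has them; the pictures are not rectified), "world_from_camera" (4x4, takes a point from camera to world coordinates); the wrist camera has in their place "mount" (4x4, takes a point from camera to tool coordinates, whose origin is the TCP and whose axes are the flange's). Camera axes: x right, y up, looking along -z (the intrinsics and any distortion apply to the point x, -y, -z); pixel columns grow to the right and rows downward; lengths in m; the calibration is good to about 2 mm. A picture is of the moment at which its call begins: read the wrist's pose just before it. There is no depth.
- workorder.finish_job(): hands the job in; it is judged then, once.
Trained networks look in a picture, given as the dict that the camera call returned (one of the last four; its "shot" number tells which), for a name from the list of things; names that differ only in an ending like _2 or _b are one class to them, and where a whole thing is asked for, a point or a joint stands for the part that bears it (a point fixed in the world has none). Each returns a list of dicts, best first, with "score" (0 to 1); they miss things now and then, are a little off and sometimes report something else, mostly with a low value. They report only what shows in the picture. A call takes as long as a camera call. They do not tell look-alikes from the thing itself.
- masks_of(picture, name): "mask" (384x512 bool, what is visible of it) and "bbox" ([left, top, right, bottom] in pixels, round what is visible of it).
The state is a dict: "time": time; "q": joint angles; "joint_vel": joint speeds; "joint_torque": joint torques, N m; "tool_pos": TCP position; "tcp_rot": TCP orientation; "wrist_force": force on the tool from outside, world axes, zero at the start; "torque": the same for the moment, N m; "width": opening from 0.0 (shut) to 1.0 (fully open); "grip_force": force on a finger pad.
Only numpy, scipy, OpenCV 4.12 (cv2) and the standard library are available. Lean on these libraries where they do the work, as an engineer would, in place of code of your own. Each camera call takes 0.05 s, during which the arm holds its last target. There are 200 camera calls.

TASK

One of the three test weights on the blue press plate has fallen over: stand it upright in its empty ring without upsetting the other two. Then take the orange wedge, slide it flat on the bench thin end first under the plate's rounded steel edge between the two rails until the plate just lifts off its base and the edge stands on the wedge's red band, and no further. Finish while still holding the wedge there in the gripper; leave the other things on the bench alone.

Things in the scene. Friction and masses are not known exactly. Their poses are not given: they have to be found in the camera images.
- rig: fixed press rig: two aluminium rails with steel coupons carry a blue plate hinged along its left edge. Origin on the bench below the middle ring; x points from the open right side to the hinge (about to the robot's left), y along the rings to the robot. Rails lie 84 to 118 mm either side of the middle, coupons reach 150 mm; the space between under the plate is 12 mm high, free for 145 mm in
- plate (a joint): hinge of the blue plate (226 mm wide, 12 mm thick, 0.6 kg), axis 120 mm behind the rings, 18 mm above the bench; rad: 0 = lying on its base, grows as the free edge rises. The edge bears 154 mm from the hinge: 0.0065 is 1 mm of lift; on the red band it reads 0.013 to 0.039. Falls back by its own weight; loaded, the edge presses down with about 11 N
- lip (a point): lowest point of the middle of the plate's rounded free edge (round bar of 6 mm radius, which reaches 6 mm further out), 34 mm from the middle ring, rig -x; 12 mm above the bench when the plate lies on its base; rises with the plate
- ring_near (a point): centre of the nearest (to the robot) of three thin white rings (42 mm across) painted on the blue plate's top face, 24 mm above the bench; rings 70 mm apart in a row; turns with the rig
- ring_mid (a point): centre of the middle of three thin white rings (42 mm across) painted on the blue plate's top face, 24 mm above the bench; rings 70 mm apart in a row; turns with the rig
- ring_far (a point): centre of the farthest of three thin white rings (42 mm across) painted on the blue plate's top face, 24 mm above the bench; rings 70 mm apart in a row; turns with the rig
- weight_down: the fallen one, lying on the plate, foot about at the empty ring, hook about along the rig's +x (towards the hinge), axis 15 mm above the plate: steel test weight with a hook on top: barrel 30 mm diameter and 66 mm high, 94 mm with the thin hook, about 0.34 kg. Origin at the centre of its flat foot, z axis along the barrel towards the hook
- weight_a: standing: steel test weight with a hook on top: barrel 30 mm diameter and 66 mm high, 94 mm with the thin hook, about 0.34 kg. Origin at the centre of its flat foot, z axis along the barrel towards the hook
- weight_b: standing: steel test weight with a hook on top: barrel 30 mm diameter and 66 mm high, 94 mm with the thin hook, about 0.34 kg. Origin at the centre of its flat foot, z axis along the barrel towards the hook
- wedge: orange wedge, 118 mm long, 36 wide, 0.18 kg. Origin on its underside at the middle of the thin tip, x points out of the tip (the way to push), z up. Ramp 4 mm thick at the tip, 1 mm more per 4 mm, 72 mm long; behind it a grip block 46 long, 36 wide, 46 high. The lying plate touches 32 mm behind the tip. Red band 40 to 56 mm behind the tip (2 to 6 mm of lift). Slick: needs 8 to 20 N to push
- wedge_grip (a point): middle of the wedge's grip block, 95 mm behind the tip and 30 mm above its underside; pinch across the 36 mm width
- pot_green: bystander: sample pot with lime lid, 60 mm wide, 66 mm high; origin under its centre
- pot_white: bystander: sample pot with white lid, 60 mm wide, 66 mm high; origin under its centre
- stop_clock: bystander: black stopwatch, 66x58x16 mm; origin under its centre
- green_cup: bystander: lime plastic cup, 90 mm wide, 36 mm high; origin under its centre
Mind the look-alikes: they are no part of the job. What is shaped like the weight_down but brown or pink is not meant. What is shaped like the weight_b but yellow is not meant.

How it is judged:
By the outcome, as a careful person would: the job done as asked, in the order asked, and still so for the second after the job is handed in, while the arm keeps its last pose, push and grip.
It also fails if it takes over 67 s, if anything falls off the work surface, if the arm or the gripper's body presses on something with over 40 N, if the wrist force passes 120 N, or if a joint passes its speed limit or range.

## Working session

There is one attempt and no reset: what is moved stays moved. The work goes in short steps, Python scripts to look and compute and a tool call to move; the robot and the scene stay as the last step left them, time stands still between calls to the robot, and variables do not carry over. Pictures are saved under pics/ and viewed, at most 10 in all, crops included, and the job is handed in when it is done.

Besides the shell and the picture viewer there is one more tool, called after ">>>" by a JSON object that holds its "name" and its "arguments", one argument or row to a line. drive_tool: Moves the arm, as the interface text tells. Its arguments: {"type":"object","properties":{"rows":{"type":"array"},"force":{"type":"number"}},"required":["rows"]}

```bash
mkdir -p pics; cat > h.py <<'E'
import numpy as np, cv2
from workcell import status, read_camera, workorder, masks_of
def save(p,n): cv2.imwrite(f'pics/{n}.png',p['color'][:,:,::-1])
def ray(p,uv,T=None):
    T=p['world_from_camera'] if T is None else T
    T=np.array(T);K=np.array(p['intrinsics']);D=np.array(p['D'])
    u=cv2.undistortPoints(np.array(uv,float).reshape(-1,1,2),K,D).reshape(-1,2)
    d=np.c_[u[:,0],-u[:,1],-np.ones(len(u))]@T[:3,:3].T
    return T[:3,3],d
def onz(p,uv,z,T=None):
    o,d=ray(p,uv,T); return o+d*((z-o[2])/d[:,2])[:,None]
def proj(p,X,T=None):
    T=np.array(p['world_from_camera'] if T is None else T)
    X=(np.array(X,float).reshape(-1,3)-T[:3,3])@T[:3,:3]
    X=X*[1,-1,-1]
    return cv2.projectPoints(X,np.zeros(3),np.zeros(3),np.array(p['intrinsics']),np.array(p['D']))[0].reshape(-1,2)
E
python3 - <<'E'
from h import *
np.set_printoptions(precision=3,suppress=True)
for n in ['scene','top']:
    p=read_camera(n); save(p,n+'0'); print(n,p['world_from_camera'],p['intrinsics'],p['D'])
    for k in ['weight_a','wedge','plate','rig']:
        for m in masks_of(p,k): print(k,m['score'],m['bbox'])
s=status.read_state();print(s)
E
```

```text
scene [[-0.543  0.377 -0.751 -0.455]
 [-0.84  -0.218  0.497  0.652]
 [ 0.024  0.9    0.435  0.619]
 [ 0.     0.     0.     1.   ]] [[423.07    0.    259.872]
 [  0.    423.07  183.973]
 [  0.      0.      1.   ]] [-0.026  0.     0.     0.     0.   ]
weight_a 0.77 [198.7, 200.8, 204.9, 220.5]
weight_a 0.66 [253.9, 172.3, 262.5, 192.9]
weight_a 0.56 [267.5, 165.0, 274.8, 183.2]
weight_a 0.5 [241.6, 161.7, 247.6, 187.4]
weight_a 0.25 [201.6, 175.1, 286.2, 228.2]
plate 0.57 [208.1, 179.2, 279.8, 216.0]
rig 0.66 [204.4, 176.2, 284.9, 226.4]
top [[-0.01   0.994 -0.109  0.413]
 [-1.    -0.01   0.003 -0.007]
 [ 0.002  0.109  0.994  1.363]
 [ 0.     0.     0.     1.   ]] [[403.212   0.    254.862]
 [  0.    403.212 187.944]
 [  0.      0.      1.   ]] [-0.022  0.     0.     0.     0.   ]
weight_a 0.61 [243.9, 164.7, 255.9, 176.4]
weight_a 0.42 [179.2, 200.2, 189.6, 213.1]
weight_a 0.31 [131.7, 161.0, 155.4, 181.7]
wedge 0.93 [322.0, 190.7, 360.9, 204.0]
plate 0.84 [208.8, 158.5, 258.0, 230.8]
plate 0.68 [247.5, 189.4, 252.5, 204.1]
rig 0.95 [205.5, 149.7, 262.9, 240.5]
rig 0.47 [208.0, 159.7, 260.6, 231.5]
{'time': 0.5, 'q': array([-1.363,  0.264,  1.604,  0.   ,  1.274, -0.037]), 'joint_vel': array([ 0.001,  0.   , -0.002,  0.   ,  0.   , -0.001]), 'joint_torque': array([ -0.001, -51.441, -36.724,  -0.   ,   0.003,  -0.   ]), 'tool_pos': array([ 0.164, -0.655,  0.198]), 'tcp_rot': array([-3.118, -0.384, -0.   ]), 'wrist_force': array([0.746, 0.241, 0.816]), 'torque': array([0.021, 0.023, 0.036]), 'grip_force': 0.0, 'width': 0.99775237615103}
```

```bash
python3 - <<'E'
import cv2
a=cv2.imread('pics/top0.png')[110:260,110:390]
cv2.imwrite('pics/top0c.png',cv2.resize(a,(784,420),interpolation=cv2.INTER_CUBIC))
b=cv2.imread('pics/scene0.png')[130:250,170:330]
cv2.imwrite('pics/scene0c.png',cv2.resize(b,(800,600),interpolation=cv2.INTER_CUBIC))
E
```

```text
(no output)
```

View pics/top0c.png

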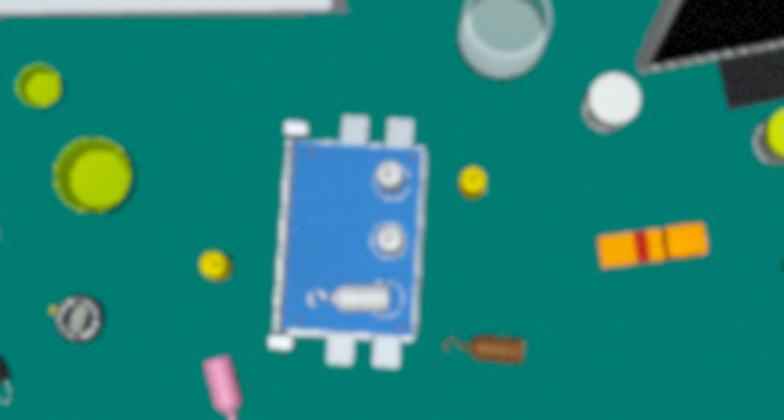

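View pics/scene0c.png

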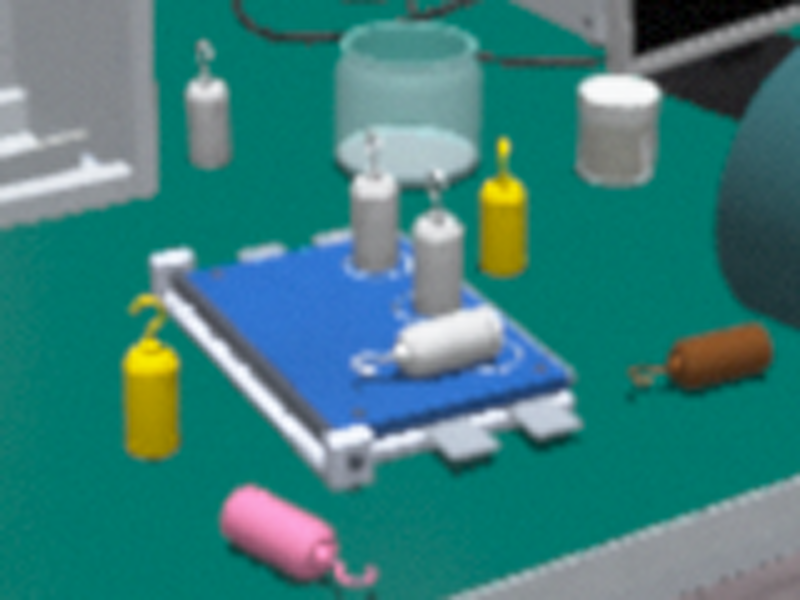

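The top view shows the rig with two silvery weights standing in the far and middle rings (full px 249,173 and 249,195). The fallen silver one lies at the near ring (px 238,216) with its hook to the left. The brown (px 288,234) and pink (px 189,247) lying weights, and the yellow standing ones (279,175 and 186,205), are look-alikes. The wedge is at px 343,198 with its tip to the left. The silver one on the plate is the one meant.

```bash
python3 - <<'E'
from h import *
np.set_printoptions(precision=4,suppress=True)
p=read_camera('top')
c=lambda x,y:(110+x/2.8,110+y/2.8)
for n,uv,z in [('far',c(391,181),.024),('mid',c(388,241),.024),('near',c(386,300),.024),('foot',c(388,298),.039),('hook',c(310,298),.039),('tip',c(598,251),.004),('wback',c(708,238),.046),('plateTR',c(427,147),.024),('plateBR',c(414,341),.024),('TL',c(290,138),.024),('BL',c(278,334),.024)]:
    print(n,onz(p,[uv],z)[0])
w=read_camera('wrist');print(w['mount'],w['intrinsics'],w['D'])
E
```

```text
far [0.6049 0.0058 0.024 ]
mid [0.5328 0.01   0.024 ]
near [0.4627 0.013  0.024 ]
foot [0.4645 0.0104 0.039 ]
hook [0.4654 0.1017 0.039 ]
tip [ 0.52   -0.2434  0.004 ]
wback [ 0.5307 -0.366   0.046 ]
plateTR [ 0.6458 -0.0378  0.024 ]
plateBR [ 0.4141 -0.0197  0.024 ]
TL [0.6584 0.1269 0.024 ]
BL [0.4239 0.1408 0.024 ]
[[-0.0003  0.9518  0.3068  0.078 ]
 [ 1.      0.0003  0.0002 -0.001 ]
 [ 0.0001  0.3068 -0.9518 -0.1751]
 [ 0.      0.      0.      1.    ]] [[328.2014   0.     260.1766]
 [  0.     328.2014 192.8922]
 [  0.       0.       1.    ]] [-0.086  0.     0.     0.     0.   ]
```

>>> {"name": "drive_tool", "arguments": {
  "rows": [
    [0,0,-7,0,0,-0.005,0.5],
    [0,0,-7,0,0,-0.005,0.5],
    [0,0,-7,0,0,-0.005,0.5],
    [0,0,-7,0,0,-0.005,0.5],
    [0,0,-7,0,0,-0.005,0.5],
    [0,0,-7,0,0,-0.005,0.5],
    [0,0,-7,0,0,-0.005,0.5],
    [0,0,-7,0,0,-0.005,0.5]
  ]
}}

```text
time: 1.27
tool_pos: [0.1636, -0.6549, 0.2383]
tcp_rot: [2.568, 1.81, -0.0]
wrist_force: [0.3, 0.3, -0.3]
width: 0.503
grip_force: 0.0
```

>>> {"name": "drive_tool", "arguments": {
  "rows": [
    [0,0,-7,0,0,-0.005,0.5],
    [0,0,-7,0,0,-0.005,0.5],
    [0,0,-3,0.035,0.016,0,0.5],
    [0,0,0,0.035,0.016,0,0.5],
    [0,0,0,0.035,0.016,0,0.5],
    [0,0,0,0.035,0.016,0,0.5],
    [0,0,0,0.035,0.016,0,0.5],
    [0,0,0,0.035,0.016,0,0.5]
  ]
}}

```text
time: 1.93
tool_pos: [0.2726, -0.4495, 0.2481]
tcp_rot: [2.279, 2.162, 0.0]
wrist_force: [0.1, 0.1, -0.3]
width: 0.498
grip_force: 0.0
```

>>> {"name": "drive_tool", "arguments": {
  "rows": [
    [0,0,0,0.035,0.016,0,0.5],
    [0,0,0,0.035,0.016,0,0.5],
    [0,0,0,0.035,0.016,0,0.5],
    [0,0,0,0.035,0.016,0,0.5],
    [0,0,0,0.035,0.016,0,0.5],
    [0,0,0,0.035,0.016,0,0.5],
    [0,0,0,0.035,0.016,0,0.5],
    [0,0,0,0.035,0.016,0,0.5]
  ]
}}

```text
time: 2.6
tool_pos: [0.415, -0.1764, 0.2485]
tcp_rot: [2.278, 2.162, 0.001]
wrist_force: [0.9, -0.8, -0.9]
width: 0.497
grip_force: 0.0
```

>>> {"name": "drive_tool", "arguments": {
  "rows": [
    [0,0,0,0.035,0.016,0,0.5],
    [0,0,0,0.035,0.016,0,0.5],
    [0,0,0,0.035,0.016,0,0.5],
    [0,0,0,0.035,0.016,0,0.5],
    [0,0,0,0.035,0.016,0,0.5],
    [0,0,0,0,0,0,0.5],
    [0,0,0,0,0,0,0.5]
  ]
}}

```text
time: 3.18
tool_pos: [0.5039, -0.0057, 0.248]
tcp_rot: [-2.274, -2.168, 0.0]
wrist_force: [-0.0, 0.1, 0.1]
width: 0.5
grip_force: 0.0
```

```bash
cat >> h.py <<'E'
from scipy.spatial.transform import Rotation as R
def toolT(s):
    T=np.eye(4);T[:3,:3]=R.from_rotvec(s['tcp_rot']).as_matrix();T[:3,3]=s['tool_pos'];return T
def wrist():
    s=status.read_state();p=read_camera('wrist');p['world_from_camera']=toolT(s)@np.array(p['mount']);return s,p
np.set_printoptions(precision=4,suppress=True)
E
python3 - <<'E'
from h import *
s,p=wrist();save(p,'w1');print(s['time'],s['q'],s['tool_pos'],s['tcp_rot'],s['width'])
np.savez('w1.npz',T=p['world_from_camera'],K=p['intrinsics'],D=p['D'],c=p['color'])
cv2.imwrite('pics/w1b.png',cv2.resize(p['color'][:,:,::-1],(800,600),interpolation=cv2.INTER_CUBIC))
for k in ['weight_a','wedge','plate','rig']:
    for m in masks_of(p,k): print(k,m['score'],m['bbox'])
E
```

```text
3.1833 [-0.0607 -0.092   1.8969 -0.0001  1.337  -0.013 ] [ 0.5039 -0.0057  0.248 ] [-2.2737 -2.1678  0.0003] 0.5002327561145526
weight_a 0.83 [268.9, 127.9, 303.1, 166.9]
weight_a 0.71 [332.2, 125.7, 376.1, 158.5]
weight_a 0.56 [321.7, 199.0, 362.5, 238.7]
wedge 0.82 [269.2, 305.4, 298.3, 353.7]
wedge 0.22 [166.3, 19.9, 413.0, 174.8]
plate 0.7 [268.2, 306.1, 296.8, 356.9]
plate 0.66 [184.4, 24.7, 395.4, 170.1]
rig 0.8 [164.0, 19.1, 412.0, 176.3]
```

View pics/w1b.png

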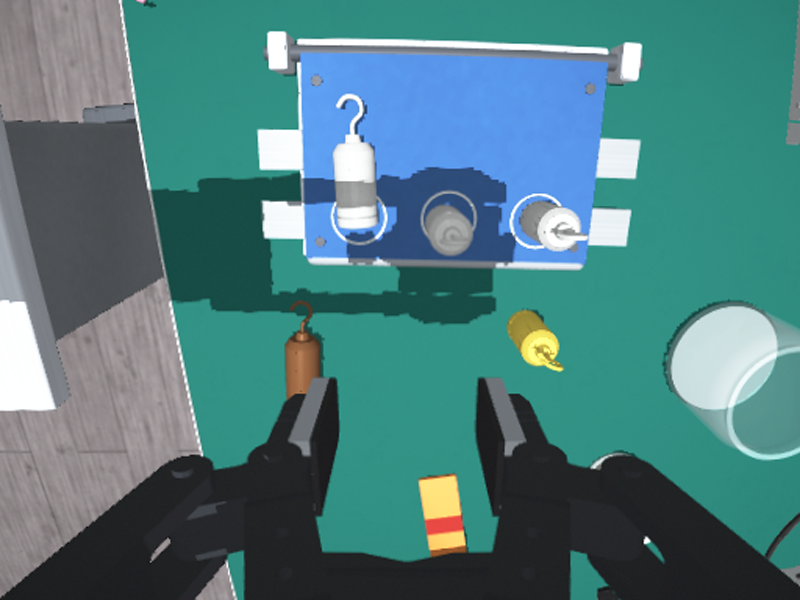

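The wrist view (800x600 copy) shows the near ring at (359,219) with the silver weight lying in it: foot at (357,228), shoulder at (353,140), hook up towards the hinge. The middle ring is at (449,218), the plate's free edge runs from (307,262) to (583,266), and the wedge tip's edge runs from (419,479) to (456,475). The brown weight at (302,350) and the yellow one at (535,340) are off the plate and not meant.

```bash
python3 - <<'E'
from h import *
z=np.load('w1.npz');p=dict(world_from_camera=z['T'],intrinsics=z['K'],D=z['D'],color=z['c'])
for n,uv,h in [('near',(359.5,219.5),.024),('mid',(449,218),.024),('footbot',(358,228),.030),('axis_sh',(353,142),.039),('hooktop',(350,95),.039),('barL',(336,170),.039),('barR',(375,170),.039),('edgeL',(308,262),.018),('edgeR',(582,267),.018),('plTL',(302,55),.024),('plTR',(605,62),.024),('tipL',(419.5,480),.004),('tipR',(456,475),.004),('bandL',(427,536),.016),('bandR',(465,531),.016)]:
    print(n,onz(p,[np.array(uv)*.64],h)[0])
# enlarged crop of plate
c=p['color'][40:180,180:400,::-1];cv2.imwrite('pics/w1c.png',cv2.resize(c,None,fx=3.6,fy=3.6,interpolation=cv2.INTER_CUBIC))
E
```

```text
near [0.4671 0.014  0.024 ]
mid [0.5368 0.0118 0.024 ]
footbot [0.466  0.0084 0.03  ]
axis_sh [0.4679 0.0726 0.039 ]
hooktop [0.4682 0.1049 0.039 ]
barL [0.454  0.0534 0.039 ]
barR [0.4825 0.0519 0.039 ]
edgeL [ 0.422  -0.0193  0.018 ]
edgeR [ 0.6456 -0.0339  0.018 ]
plTL [0.4339 0.1359 0.024 ]
plTR [0.6544 0.1222 0.024 ]
tipL [ 0.504  -0.2452  0.004 ]
tipR [ 0.5398 -0.2411  0.004 ]
bandL [ 0.509  -0.3044  0.016 ]
bandR [ 0.547  -0.3001  0.016 ]
```

View pics/w1c.png

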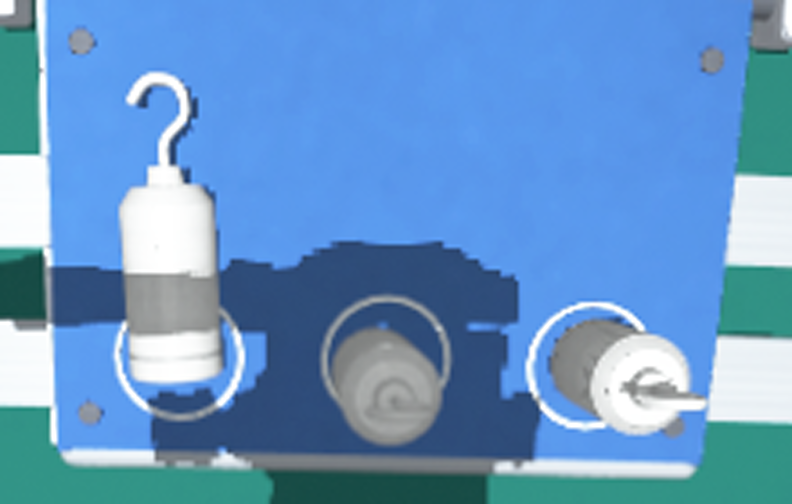

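>>> {"name": "drive_tool", "arguments": {
  "rows": [
    [0,-7,0,0,-0.0095,0,0.5],
    [0,-7,0,0,-0.0095,0,0.5],
    [0,-7,0,0,-0.0095,0,0.5],
    [0,-7,0,0,-0.0095,0,0.5],
    [0,0,0,0.0364,0,0,0.5],
    [0,0,0,0.0364,0,0,0.5],
    [0,0,0,0.0364,0,0,0.5],
    [0,0,0,0.0364,0,0,0.5]
  ]
}}

```text
time: 4.1
tool_pos: [0.4721, 0.1232, 0.1792]
tcp_rot: [2.005, 1.9, -0.499]
wrist_force: [1.6, -0.7, -0.2]
width: 0.499
grip_force: 0.0
```

>>> {"name": "drive_tool", "arguments": {
  "rows": [
    [0,0,0,0,0,0.03,0.5],
    [0,0,0,0,0,0.03,0.5],
    [0,0,0,0,0,0.02,0.5],
    [0,0,0,0,0,0.02,0.5],
    [0,0,0,0,0,0,0.5],
    [0,0,0,0,0,0,0.5]
  ]
}}

```text
time: 4.6
tool_pos: [0.4688, 0.0744, 0.0908]
tcp_rot: [2.006, 1.9, -0.503]
wrist_force: [-0.3, 0.0, 0.1]
width: 0.5
grip_force: 0.0
```

```bash
python3 - <<'E'
from h import *
s,p=wrist();print(s['time'],s['q'],s['tool_pos'],s['tcp_rot']);T=toolT(s)
g=np.array([.468,.0448,.0292]);print('tool delta',T[:3,:3].T@(g-s['tool_pos']))
for m in masks_of(p,'weight_a'): print(m['score'],m['bbox'])
cv2.imwrite('pics/w2.png',cv2.resize(p['color'][:,:,::-1],(640,480)))
E
```

```text
4.6 [ 0.4402  0.16    2.031  -0.4529  1.2348  0.7076] [0.4688 0.0744 0.0908] [ 2.0056  1.9001 -0.5033]
tool delta [0.0029 0.0009 0.0683]
0.73 [373.4, 243.5, 415.7, 296.4]
0.59 [323.0, 196.9, 370.8, 297.5]
```

View pics/w2.png

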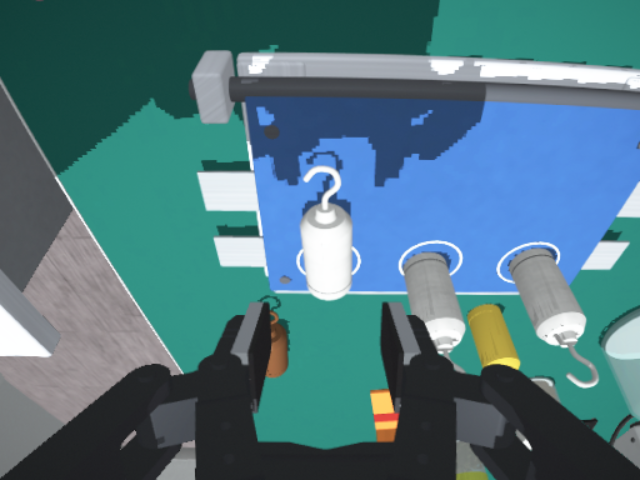

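The fingers (640x480: pads at 262 and 392) straddle the lying weight's axis at x≈327. The middle weight (435,300) is clear of the right finger. Descending.

>>> {"name": "drive_tool", "arguments": {
  "rows": [
    [0,0,0,0.001,0,0.022,0.5],
    [0,0,0,0.001,0.001,0.022,0.5],
    [0,0,0,0.001,0,0.014,0.5],
    [0,0,0,0,0,0.01,0.5],
    [0,0,0,0,0,0,0.5],
    [0,0,0,0,0,0,0.5]
  ]
}}

```text
time: 5.2
tool_pos: [0.47, 0.047, 0.0307]
tcp_rot: [2.004, 1.901, -0.498]
wrist_force: [0.4, 0.1, 0.5]
width: 0.503
grip_force: 0.0
```

>>> {"name": "drive_tool", "arguments": {
  "rows": [
    [0,0,0,0,0,0,0.38],
    [0,0,0,0,0,0,0.34],
    [0,0,0,0,0,0,0.3],
    [0,0,0,0,0,0,0.2],
    [0,0,0,0,0,0,0.2],
    [0,0,0,0,0,0,0.2],
    [0,0,0,0,0,0,0.2]
  ],
  "force": 60
}}

```text
time: 5.78
tool_pos: [0.4692, 0.0467, 0.0299]
tcp_rot: [2.003, 1.902, -0.499]
wrist_force: [-0.1, -0.5, 0.4]
width: 0.199
grip_force: 0.0
```

```bash
python3 - <<'E'
from h import *
s,p=wrist();print(s['width'],s['grip_force'],s['tool_pos'])
cv2.imwrite('pics/w3.png',cv2.resize(p['color'][:,:,::-1],(640,480)))
E
```

```text
0.1986716523340262 0.0 [0.4692 0.0467 0.0299]
```

View pics/w3.png

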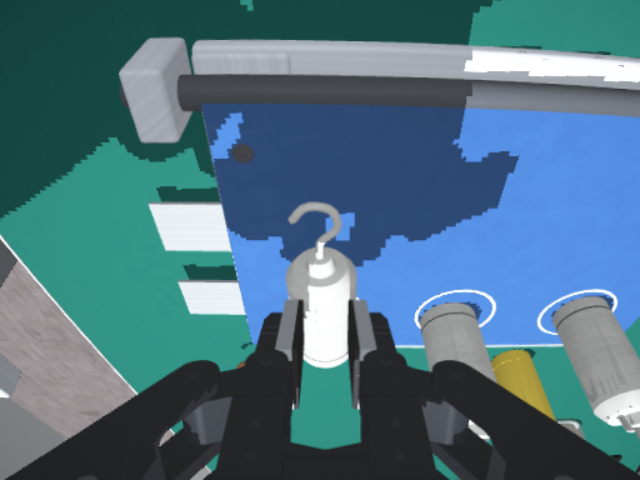

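The weight is still between the pads (640x480: pads at 297 and 357, barrel 287–357) and the opening simply stopped at the commanded value. Closing further.

>>> {"name": "drive_tool", "arguments": {
  "rows": [
    [0,0,0,0,0,0,0],
    [0,0,0,0,0,0,0],
    [0,0,0,0,0,0,0],
    [0,0,0,0,0,0,0],
    [0,0,0,0,0,0,0],
    [0,0,0,0,0,0,0]
  ],
  "force": 60
}}

```text
time: 6.33
tool_pos: [0.4692, 0.0466, 0.0299]
tcp_rot: [2.003, 1.902, -0.5]
wrist_force: [0.3, -0.3, 0.6]
width: -0.005
grip_force: 0.0
```

```bash
python3 - <<'E'
from h import *
s,p=wrist();t=read_camera('scene')
a=cv2.resize(p['color'][:,:,::-1],(420,315));b=cv2.resize(t['color'][140:240,190:300,::-1],(347,315),interpolation=cv2.INTER_CUBIC)
cv2.imwrite('pics/w4.png',np.hstack([a,b]))
print(proj(p,[s['tool_pos'],[.4675,.05,.024],[.4675,.05,.054]]))
E
```

```text
[[261.6582 230.4878]
 [258.4738 219.171 ]
 [258.2362 263.0952]]
```

View pics/w4.png

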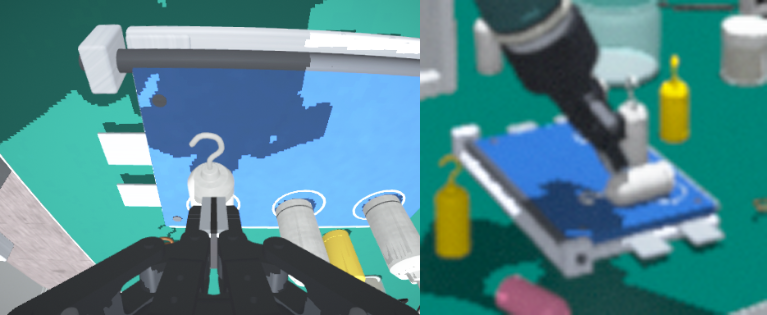

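```bash
python3 - <<'E'
from h import *
s,p=wrist();print(s['q'])
f=512/420
for n,uv,z in [('neck',(212,165),.039),('hook',(207,135),.039),('L',(190,185),.039),('R',(235,185),.039),('ringL',(188,205),.024),('ringmid',(300,205),.024)]: print(n,onz(p,[np.array(uv)*f],z)[0])
print(proj(p,[[.468,.102,.039],[.468,.0735,.039],[.4672,.015,.024],[.537,.0107,.024]])/f)
o=p['world_from_camera'][:3,3];print(o)
for k in ['weight_down']:
  for m in masks_of(p,k): print(m['score'],m['bbox'],m['mask'].sum())
c=p['color'][140:330,170:350,::-1];cv2.imwrite('pics/w5.png',cv2.resize(c,None,fx=3.1,fy=3.1,interpolation=cv2.INTER_CUBIC))
E
```

```text
[ 0.3929  0.2226  2.0932 -0.4945  1.1039  0.7331]
neck [0.4693 0.0818 0.039 ]
hook [0.468  0.1054 0.039 ]
L [0.4541 0.0636 0.039 ]
R [0.4831 0.0621 0.039 ]
ringL [0.4464 0.0192 0.024 ]
ringmid [0.5371 0.014  0.024 ]
[[207.4239 139.8022]
 [210.5757 174.2398]
 [214.0501 207.2288]
 [299.1016 207.2794]]
[0.4764 0.1991 0.1475]
0.96 [227.1, 164.0, 285.9, 252.8] 2954
0.57 [199.9, 289.6, 209.3, 297.0] 67
```

View pics/w5.png

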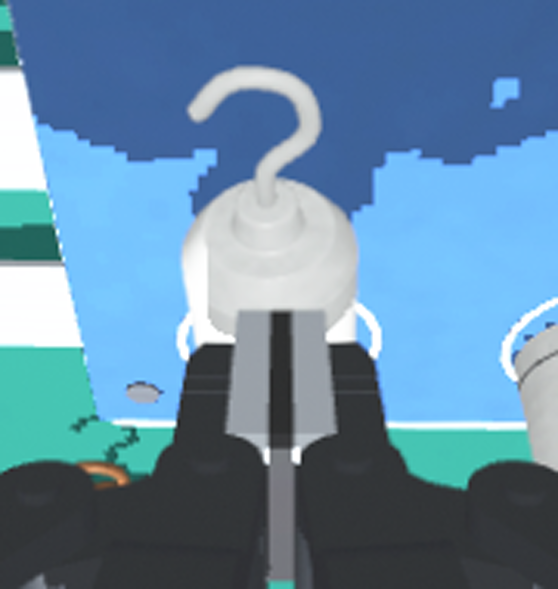

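```bash
python3 - <<'E'
from h import *
s,p=wrist();T=toolT(s)
for x in (0,.011):
  for d in (0,.005,.01,.015,.02,.03): print(x,d,proj(p,[T[:3,:3]@[x,0,-d]+T[:3,3]])[0], (T[:3,:3]@[x,0,-d]+T[:3,3]))
# pad width in pixels at tip -> depth
for d in (0,.01,.02,.03): 
  q=proj(p,[T[:3,:3]@[.011,y,-d]+T[:3,3] for y in(-.01,.01)]);print(d,q[1]-q[0])
t=read_camera('top');u=read_camera('scene')
print(proj(t,[s['tool_pos']]),proj(u,[s['tool_pos']]))
c=u['color'][160:230,200:290,::-1].copy();cv2.imwrite('pics/s6.png',cv2.resize(c,None,fx=8,fy=8,interpolation=cv2.INTER_CUBIC))
E
```

```text
0 0 [261.6582 230.4878] [0.4692 0.0467 0.0299]
0 0.005 [261.6896 234.1261] [0.4693 0.049  0.0343]
0 0.01 [261.7226 237.952 ] [0.4694 0.0514 0.0387]
0 0.015 [261.7573 241.9799] [0.4696 0.0537 0.0431]
0 0.02 [261.7939 246.2261] [0.4697 0.056  0.0475]
0 0.03 [261.8731 255.4463] [0.4699 0.0607 0.0564]
0.011 0 [261.6863 212.9245] [0.4697 0.0564 0.0247]
0.011 0.005 [261.7191 216.183 ] [0.4698 0.0587 0.0291]
0.011 0.01 [261.7537 219.6138] [0.4699 0.0611 0.0335]
0.011 0.015 [261.7902 223.2309] [0.4701 0.0634 0.038 ]
0.011 0.02 [261.8286 227.0497] [0.4702 0.0657 0.0424]
0.011 0.03 [261.9122 235.3622] [0.4704 0.0704 0.0512]
0 [34.8824  0.0075]
0.01 [36.732   0.0077]
0.02 [38.7853  0.0078]
0.03 [41.0774  0.0077]
[[237.6087 215.21  ]] [[257.6165 200.7167]]
```

View pics/s6.png

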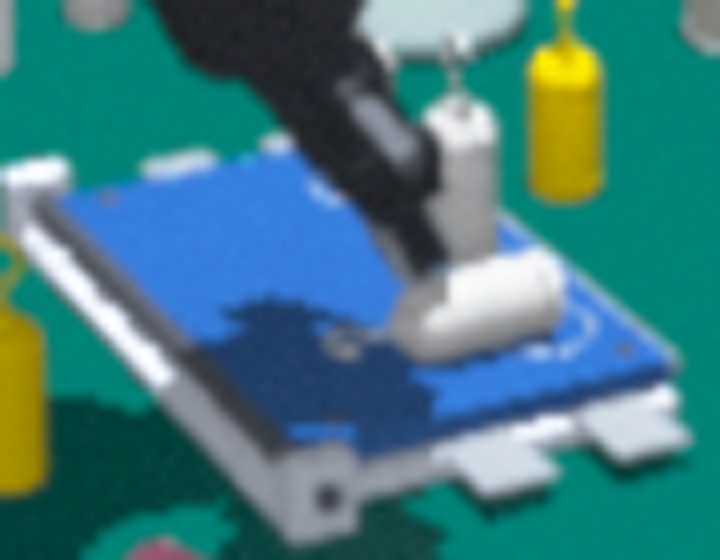

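```bash
python3 - <<'E'
from h import *
s,p=wrist();T=toolT(s);u=read_camera('scene')
for d in (0,.01,.02,.025,.03,.035,.04):
  X=[T[:3,:3]@[x,0,-d]+T[:3,3] for x in(-.011,0,.011)]
  print(d,((proj(u,X)-[200,160])*8).round(0).tolist(), ((proj(p,X)-[170,140])*3.1).round().tolist())
E
```

```text
0 [[484.0, 308.0], [461.0, 326.0], [438.0, 344.0]] [[284.0, 333.0], [284.0, 281.0], [284.0, 226.0]]
0.01 [[474.0, 289.0], [450.0, 307.0], [427.0, 325.0]] [[284.0, 358.0], [284.0, 304.0], [284.0, 247.0]]
0.02 [[463.0, 271.0], [440.0, 289.0], [416.0, 307.0]] [[284.0, 386.0], [285.0, 329.0], [285.0, 270.0]]
0.025 [[458.0, 261.0], [434.0, 279.0], [411.0, 298.0]] [[285.0, 401.0], [285.0, 343.0], [285.0, 282.0]]
0.03 [[452.0, 252.0], [429.0, 270.0], [405.0, 288.0]] [[285.0, 417.0], [285.0, 358.0], [285.0, 296.0]]
0.035 [[447.0, 242.0], [423.0, 260.0], [400.0, 279.0]] [[285.0, 434.0], [285.0, 373.0], [285.0, 310.0]]
0.04 [[442.0, 233.0], [418.0, 251.0], [394.0, 269.0]] [[285.0, 452.0], [285.0, 390.0], [285.0, 325.0]]
```

The fingertips sit about 32 mm behind the reported TCP (scene crop: tip at (440,270), where the TCP would project to (461,326)). The weight at (480,300) has not moved; the fingers closed just above it. I'll open and go about 28 mm deeper along the tool.

>>> {"name": "drive_tool", "arguments": {
  "rows": [
    [0,0,0,0,0,-0.005,0.55],
    [0,0,0,0,0,-0.005,0.55],
    [0,0,0,0,0,0,0.55],
    [0,0,0,0,0,0,0.55],
    [0,0,0,0,0,0,0.55],
    [0,0,0,0,0,0,0.55]
  ]
}}

```text
time: 7.28
tool_pos: [0.4694, 0.0514, 0.0387]
tcp_rot: [2.003, 1.902, -0.499]
wrist_force: [0.4, 0.9, 0.0]
width: 0.552
grip_force: 0.0
```

>>> {"name": "drive_tool", "arguments": {
  "rows": [
    [0,0,0,0,-0.001,0.012,0.55],
    [0,0,0,0,0,0.012,0.55],
    [0,0,0,0,0,0.007,0.55],
    [0,0,0,0,0,0.005,0.55],
    [0,0,0,0,0,0,0.55],
    [0,0,0,0,0,0,0.55]
  ]
}}

```text
time: 7.78
tool_pos: [0.467, 0.034, 0.0063]
tcp_rot: [2.004, 1.902, -0.502]
wrist_force: [0.5, -0.5, -0.0]
width: 0.55
grip_force: 0.0
```

>>> {"name": "drive_tool", "arguments": {
  "rows": [
    [0,0,0,0,0,0,0.3],
    [0,0,0,0,0,0,0.2],
    [0,0,0,0,0,0,0.1],
    [0,0,0,0,0,0,0],
    [0,0,0,0,0,0,0],
    [0,0,0,0,0,0,0]
  ],
  "force": 60
}}

```text
time: 8.28
tool_pos: [0.4681, 0.0348, 0.0074]
tcp_rot: [2.003, 1.902, -0.498]
wrist_force: [-0.1, 0.1, 2.8]
width: 0.318
grip_force: 59.5
```

>>> {"name": "drive_tool", "arguments": {
  "rows": [
    [0,0,0,-0.006,0,-0.011,0],
    [0,0,0,-0.012,0,-0.022,0],
    [0,0,0,-0.012,0,-0.022,0],
    [0,0,0,-0.012,0,-0.022,0],
    [0,0,0,-0.006,0,-0.011,0],
    [0,0,0,0,0,0,0],
    [0,0,0,0,0,0,0]
  ]
}}

```text
time: 8.87
tool_pos: [0.4676, 0.0338, 0.1072]
tcp_rot: [2.004, 1.902, -0.497]
wrist_force: [-1.0, -0.0, -4.2]
width: 0.324
grip_force: 59.8
```

```bash
python3 - <<'E'
from h import *
s,p=wrist();print(s['q'],s['wrist_force'],s['torque']);T=toolT(s);print(T)
for m in masks_of(p,'weight_down')[:3]: print(m['score'],m['bbox'])
u=read_camera('scene');b=u['color'][110:230,180:320,::-1]
cv2.imwrite('pics/w7.png',np.hstack([cv2.resize(p['color'][:,:,::-1],(440,330)),cv2.resize(b,(360,330),interpolation=cv2.INTER_CUBIC)]))
E
```

```text
[ 0.3708  0.1018  2.0614 -0.4708  1.2296  0.6399] [-1.0137 -0.0201 -4.1505] [ 0.5695 -0.0145 -0.0485]
[[ 0.0466  0.9986 -0.0234  0.4676]
 [ 0.8824 -0.0521 -0.4677  0.0338]
 [-0.4683  0.0011 -0.8836  0.1072]
 [ 0.      0.      0.      1.    ]]
0.69 [198.6, 209.2, 225.3, 250.3]
0.58 [226.0, 177.3, 293.2, 321.6]
```

View pics/w7.png

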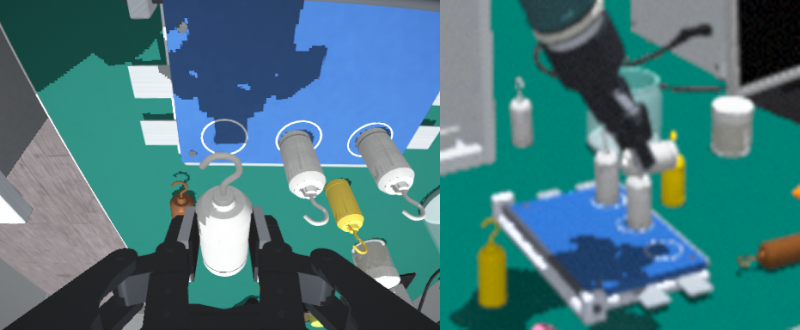

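The weight hangs firmly in the pads (440x330 half: barrel at 222,225, hook at 220,165). The near ring at (224,138) is empty, and the other two weights stand at (300,160) and (385,160). Now raising a little and turning it upright.

>>> {"name": "drive_tool", "arguments": {
  "rows": [
    [0,0,0,-0.014,0,-0.026,0],
    [0,3,0,0,0,0,0],
    [0,6,0,0,0,0,0],
    [0,6,0,0,0,0,0],
    [0,6,0,0,0,0,0],
    [0,6,0,0,0,0,0],
    [0,6,0,0,0,0,0],
    [0,6,0,0,0,0,0]
  ]
}}

```text
time: 9.68
tool_pos: [0.4668, 0.0332, 0.1361]
tcp_rot: [-2.174, -2.065, -0.214]
wrist_force: [-1.7, -0.8, -3.9]
width: 0.32
grip_force: 60.2
```

```bash
python3 - <<'E'
from h import *
s=status.read_state();print(s['q'],toolT(s))
E
```

```text
[-0.1418 -0.0834  2.1134  0.2153  1.1388 -0.1837] [[ 0.0503  0.9987  0.0097  0.4668]
 [ 0.9795 -0.0512  0.1946  0.0332]
 [ 0.1948 -0.0003 -0.9808  0.1361]
 [ 0.      0.      0.      1.    ]]
```

Good so far; another 51° to go.

>>> {"name": "drive_tool", "arguments": {
  "rows": [
    [0,6,0,0,0,0,0],
    [0,6,0,0,0,0,0],
    [0,6,0,0,0,0,0],
    [0,6,0,0,0,0,0],
    [0,6,0,0,0,0,0],
    [0,6,0,0,0,0,0],
    [0,6,0,0,0,0,0],
    [0,6,0,0,0,0,0]
  ]
}}

```text
time: 10.35
tool_pos: [0.467, 0.0323, 0.1355]
tcp_rot: [-1.642, -1.557, -0.932]
wrist_force: [0.2, 0.5, -3.6]
width: 0.319
grip_force: 60.4
```

>>> {"name": "drive_tool", "arguments": {
  "rows": [
    [0,3,0,0,0,0,0],
    [0,0,0,0,0,0,0],
    [0,0,0,0,0,0,0]
  ]
}}

```text
time: 10.6
tool_pos: [0.4664, 0.0332, 0.1345]
tcp_rot: [-1.608, -1.521, -0.961]
wrist_force: [0.3, -0.2, -2.8]
width: 0.318
grip_force: 60.5
```

```bash
python3 - <<'E'
from h import *
s,p=wrist();T=toolT(s);print(s['q'],T,s['wrist_force'],s['torque'])
u=read_camera('scene');t=read_camera('top')
ms={}
for n,q in (('wrist',p),('scene',u),('top',t)):
  for m in masks_of(q,'weight_down')[:5]:
    ys,xs=np.nonzero(m['mask']);pc=np.linalg.svd(np.c_[xs,ys]-[xs.mean(),ys.mean()],full_matrices=False)[2][0]
    print(n,round(m['score'],2),m['bbox'],xs.mean().round(1),ys.mean().round(1),'axis',pc)
# predicted weight: foot, shoulder, hook
f=T[:3,:3]@[-.0389,0,-.0151]+T[:3,3];a=T[:3,:3]@[.883,0,-.469];print('foot',f,'axis',a)
for q in (p,u,t): print(proj(q,[f,f+.066*a,f+.094*a]))
E
```

```text
[-0.6386  0.3285  2.0836  0.825   1.5476 -0.9775] [[ 0.029   0.9986  0.0441  0.4664]
 [ 0.4685 -0.0526  0.8819  0.0332]
 [ 0.883  -0.0049 -0.4694  0.1345]
 [ 0.      0.      0.      1.    ]] [ 0.3445 -0.1962 -2.7765] [-0.9249  0.0159 -0.0113]
wrist 0.9 [226.7, 177.8, 295.6, 321.6] 260.5 257.4 axis [0.0011 1.    ]
wrist 0.81 [121.5, 164.6, 198.9, 195.3] 171.7 178.8 axis [-0.9796  0.2012]
scene 0.84 [212.6, 228.8, 238.9, 245.0] 225.8 235.9 axis [0.8892 0.4575]
scene 0.77 [261.2, 142.4, 276.1, 176.0] 271.2 161.2 axis [-0.0144  0.9999]
top 0.71 [186.4, 238.6, 193.7, 256.2] 188.9 245.9 axis [0.2799 0.96  ]
top 0.57 [246.0, 211.9, 255.1, 218.8] 250.8 214.6 axis [0.8034 0.5955]
foot [0.4646 0.0017 0.1073] axis [0.0049 0.0001 0.9998]
[[261.6035 300.9108]
 [262.0055 231.2041]
 [262.2658 184.48  ]]
[[271.9961 174.3041]
 [272.7644 153.2355]
 [273.1008 143.9975]]
[[251.0722 215.4915]
 [250.902  214.4563]
 [250.824  213.9819]]
```

>>> {"name": "drive_tool", "arguments": {
  "rows": [
    [0,0,0,0.006,0.002,0.012,0],
    [0,0,0,-0.016,0,0.0085,0],
    [0,0,0,-0.016,0,0.0085,0],
    [0,0,0,-0.016,0,0.0085,0],
    [0,0,0,-0.014,0,0.0075,0],
    [0,0,0,0,0,0,0],
    [0,0,0,0,0,0,0]
  ]
}}

```text
time: 11.48
tool_pos: [0.4699, 0.0477, 0.0664]
tcp_rot: [-1.605, -1.524, -0.965]
wrist_force: [-0.4, 0.6, -3.1]
width: 0.32
grip_force: 60.5
```

```bash
python3 - <<'E'
from h import *
s,p=wrist();T=toolT(s);print(s['q'],T,s['wrist_force'],s['torque'])
f=T[:3,:3]@[-.0389,0,-.0151]+T[:3,3];a=T[:3,:3]@[.883,0,-.469];print('foot',f,'axis',a)
b=T[:3,:3]@[-.469,0,-.883]
th=np.linspace(0,2*np.pi,60);yv=T[:3,1]
q=proj(p,f+.015*(np.cos(th)[:,None]*b+np.sin(th)[:,None]*yv));print('rim',q.min(0),q.max(0))
for m in masks_of(p,'weight_down')[:2]: print(m['score'],m['bbox'])
u=read_camera('scene')
for m in masks_of(u,'weight_down')[:5]: print(m['score'],m['bbox'])
print(proj(u,[f,f+.094*a,[.4672,.015,.024]]))
E
```

```text
[-0.6136  0.4435  2.102   0.8523  1.4475 -1.0708] [[ 0.0249  0.9987  0.0446  0.4699]
 [ 0.4678 -0.0511  0.8823  0.0477]
 [ 0.8835 -0.0011 -0.4685  0.0664]
 [ 0.      0.      0.      1.    ]] [-0.3633  0.6014 -3.1258] [-0.8554 -0.012  -0.0556]
foot [0.4683 0.0161 0.0391] axis [ 0.001  -0.0007  0.9998]
rim [235.6463 277.9341] [287.5769 326.2866]
0.84 [226.9, 176.2, 296.1, 324.0]
0.73 [93.7, 122.7, 186.1, 161.2]
0.7 [211.6, 227.4, 236.3, 241.6]
0.53 [261.9, 175.0, 269.6, 196.6]
0.4 [286.7, 146.8, 289.2, 150.7]
0.26 [118.8, 198.0, 150.6, 221.4]
[[266.477  195.6672]
 [267.4703 166.725 ]
 [266.836  200.2026]]
```

>>> {"name": "drive_tool", "arguments": {
  "rows": [
    [0,0,0,-0.004,-0.001,0.001,0],
    [0,0,0,-0.0045,0,0.002,0],
    [0,0,0,-0.003,0,0.0015,0],
    [0,0,0,0,0,0,0],
    [0,0,0,0,0,0,0]
  ]
}}

```text
time: 12.1
tool_pos: [0.4689, 0.0453, 0.0536]
tcp_rot: [-1.607, -1.524, -0.965]
wrist_force: [-0.7, 0.1, -3.9]
width: 0.323
grip_force: 60.5
```

>>> {"name": "drive_tool", "arguments": {
  "rows": [
    [0,0,0,-0.0018,0,0.001,0],
    [0,0,0,0,0,0,0],
    [0,0,0,0,0,0,0]
  ]
}}

```text
time: 12.35
tool_pos: [0.4691, 0.0453, 0.0517]
tcp_rot: [-1.607, -1.525, -0.965]
wrist_force: [-0.4, -0.3, -3.4]
width: 0.319
grip_force: 60.5
```

>>> {"name": "drive_tool", "arguments": {
  "rows": [
    [0,0,0,-0.0018,0,0.001,0],
    [0,0,0,0,0,0,0],
    [0,0,0,0,0,0,0]
  ]
}}

```text
time: 12.6
tool_pos: [0.4691, 0.0454, 0.0497]
tcp_rot: [-1.607, -1.525, -0.965]
wrist_force: [-0.1, -0.8, -3.8]
width: 0.32
grip_force: 60.5
```

>>> {"name": "drive_tool", "arguments": {
  "rows": [
    [0,0,0,-0.0009,0,0.0005,0],
    [0,0,0,0,0,0,0],
    [0,0,0,0,0,0,0]
  ]
}}

```text
time: 12.85
tool_pos: [0.4691, 0.0454, 0.0487]
tcp_rot: [-1.607, -1.525, -0.965]
wrist_force: [-0.3, 0.4, -3.3]
width: 0.318
grip_force: 60.5
```

>>> {"name": "drive_tool", "arguments": {
  "rows": [
    [0,0,0,-0.0009,0,0.0005,0],
    [0,0,0,0,0,0,0],
    [0,0,0,0,0,0,0]
  ]
}}

```text
time: 13.1
tool_pos: [0.4691, 0.0454, 0.0477]
tcp_rot: [-1.607, -1.525, -0.965]
wrist_force: [0.7, 0.4, -3.0]
width: 0.32
grip_force: 60.5
```

>>> {"name": "drive_tool", "arguments": {
  "rows": [
    [0,0,0,-0.0009,0,0.0005,0],
    [0,0,0,0,0,0,0],
    [0,0,0,0,0,0,0]
  ]
}}

```text
time: 13.35
tool_pos: [0.4692, 0.0455, 0.0474]
tcp_rot: [-1.606, -1.525, -0.966]
wrist_force: [-0.9, -0.8, 1.8]
width: 0.317
grip_force: 60.7
```

>>> {"name": "drive_tool", "arguments": {
  "rows": [
    [0,0,0,0,0,0,0.36],
    [0,0,0,0,0,0,0.42],
    [0,0,0,0,0,0,0.5],
    [0,0,0,0,0,0,0.55],
    [0,0,0,0,0,0,0.55],
    [0,0,0,0,0,0,0.55]
  ]
}}

```text
time: 13.85
tool_pos: [0.4692, 0.0454, 0.0466]
tcp_rot: [-1.607, -1.525, -0.965]
wrist_force: [-0.0, 0.0, 0.5]
width: 0.549
grip_force: 0.0
```

```bash
python3 - <<'E'
from h import *
s,p=wrist();T=toolT(s);print(T[:3,3],s['wrist_force'],s['width'])
for m in masks_of(p,'weight_down')[:2]: print(m['score'],m['bbox'])
E
```

```text
[0.4692 0.0454 0.0466] [-0.0068  0.0424  0.4776] 0.5485750696801367
0.8 [85.5, 105.9, 183.2, 140.5]
0.79 [229.8, 170.4, 296.6, 322.5]
```

>>> {"name": "drive_tool", "arguments": {
  "rows": [
    [0,0,0,0,0,-0.01,0.55],
    [0,0,0,0,0,-0.02,0.55],
    [0,0,0,0,0,-0.03,0.55],
    [0,0,0,0,0,-0.03,0.6],
    [0,0,0,0.01,0,-0.03,0.7],
    [0,0,0,0.02,0,-0.03,0.7],
    [0,0,0,0.02,0,-0.02,0.7],
    [0,0,0,0.02,0,0,0.7]
  ]
}}

```text
time: 14.62
tool_pos: [0.4646, -0.0761, 0.1911]
tcp_rot: [-1.612, -1.528, -0.968]
wrist_force: [0.7, 1.0, 0.3]
width: 0.7
grip_force: 0.0
```

```bash
python3 - <<'E'
from h import *
s,p=wrist();T=toolT(s);print(T,s['q'])
for n,q in (('w',p),('s',read_camera('scene')),('t',read_camera('top'))):
  for m in masks_of(q,'weight_a')[:5]:
    ys,xs=np.nonzero(m['mask']);pc=np.linalg.svd(np.c_[xs,ys]-[xs.mean(),ys.mean()],full_matrices=False)[2][0]
    print(n,round(m['score'],2),m['bbox'],pc)
  for x in ([.4672,.015],[.537,.0107],[.607,.0063]): print(proj(q,[[*x,.024],[*x,.118]]).round(1).tolist())
  if n!='s':
   for m in masks_of(q,'wedge')[:2]:print('wedge',m['score'],m['bbox'])
E
```

```text
[[ 0.0227  0.9985  0.0507  0.4646]
 [ 0.4723 -0.0554  0.8797 -0.0761]
 [ 0.8812  0.004  -0.4728  0.1911]
 [ 0.      0.      0.      1.    ]] [-0.7867  0.3409  1.9235  0.7269  1.7205 -0.9567]
w 0.98 [368.2, 194.1, 411.1, 265.1] [-0.4498  0.8931]
w 0.73 [265.6, 122.6, 287.3, 163.5] [-0.0387  0.9992]
w 0.7 [301.5, 199.8, 334.0, 269.9] [-0.3366  0.9417]
[[258.2, 255.2], [258.1, 199.3]]
[[319.2, 255.4], [332.8, 199.7]]
[[379.4, 255.3], [405.8, 200.2]]
s 0.78 [253.5, 170.2, 259.7, 193.7] [-0.002  1.   ]
s 0.68 [199.3, 200.2, 205.0, 219.5] [0.0145 0.9999]
s 0.67 [238.6, 156.7, 247.1, 186.0] [0.008 1.   ]
[[266.8, 200.2], [267.8, 171.6]]
[[255.6, 190.8], [256.2, 163.1]]
[[245.2, 182.1], [245.5, 155.3]]
t 0.46 [379.6, 150.5, 400.7, 169.7] [ 0.9275 -0.3738]
t 0.45 [272.0, 171.1, 283.7, 177.8] [-0.2001  0.9798]
[[247.2, 215.8], [246.7, 214.6]]
[[248.4, 194.8], [247.9, 192.0]]
[[249.5, 174.0], [249.2, 169.7]]
wedge 0.94 [322.3, 188.1, 363.8, 205.8]
```

```bash
python3 - <<'E'
from h import *
s,p=wrist()
for m in masks_of(p,'weight_down')[:6]: print(m['score'],m['bbox'])
hs=cv2.cvtColor(p['color'],cv2.COLOR_RGB2HSV).astype(int)
for x0 in (228,300,368):
  print(x0)
  for r in range(190,280,5):
    print(r,''.join('#' if v[1]<60 and v[2]>70 else ('b' if 95<v[0]<125 else ('g' if 70<v[0]<=95 else '.')) for v in hs[r,x0-4:x0+60]))
E
```

```text
0.92 [247.2, 200.1, 278.5, 271.8]
0.77 [151.1, 147.1, 210.6, 169.3]
0.63 [196.5, 322.7, 218.6, 361.2]
0.46 [373.1, 198.0, 414.2, 268.5]
228
190 ####g##bbbbbbbbbbbbbbbbbbbbbbbbbbbbbbbbbbbbbbbbbbbbbbbbbbbbbbbbb
195 ###g###bbbbbbbbbbbbbbbbbbbbbbbbbbbbbbbbbbbbbbbbbbbbbbbbbbbbbbbbb
200 ##g###bbbbbbbbbbbbbbbbbbbbbbbbbbbb###########bbbbbbbbbbbbbbbbbbb
205 ggg##bbbbbbbbbbbbbbbbbbbbbbbb###bbbbbbbbbbbbbb###bbbbbbbbbbbbbbb
210 gg###bbbbbbbbbbbbbbbbbbbbbbbbbbbbbbbbbbbbbb#####bbbbbbbbbbbbbbbb
215 gg##bbbbbbbbbbbbbbbbbbbbbbbbbbbbbbbbbb###bbbbbbbbbbbbbbbbbbbbbbb
220 ####bbbbbbbbbbbbbbbbbbbbbbbb######################bbbbbbbbbbbbbb
225 ###bbbbbbbbbbbbbbbbbbbbbb############################bbbbbbbbbbb
230 ##bbbbbbbbbbbbbbbbbbbbbb##############################bbbbbbbbbb
235 ##bbbbbbbbbbbbbbbbbbbbbbb############################bbbbbbbbbbb
240 ##bbbbbbbbbbbbbbbbbbbbbbb###########################bbbbbbbbbbbb
245 #bbbbbbbbbbbbbbbbbbbbbbbb###########################bbbbbbbbbbbb
250 bbbbbbbbbbbbbbbbbbbb##bbb#############################bbbbbbbbbb
255 bbbbbbbbbbbbbbbbbb##bbbbb###########################bb##bbb
[... 2073 characters left out ...]
##########
230 bbbbbbbbbbbbbbbbbb##############################################
235 bbbbbbbbbbbbbbbb################################################
240 bbbbbbbbbbbbbb################################bbbbb#############
245 bbbbbb####b################################bbbbbbbbbgggggggggggg
250 bb##bbbbb###############################bbbbbbbbbbbbbbgggggggggg
255 b##bbbbb##############################bbbbbbbbbbbbbbbbbbgggggggg
260 bb##bbbbbb#########################bbb##bbbbbbbbbbbbbbbbbb######
265 bbbbb##bbbbbbbbb################bbbbbb##bbbbbbbbbbbbbbbbbbb#####
270 bbbbbbbbbb###bbbbbbbbbbbbbbbbbbbbbb##bbbbbbbbbbbbbbbbbbbbbbbb###
275 bbbbbbbbbbbbbbbbbbbbbbbbbbbbbbbbbbbbbbbbbbbbbbbbbbb####bbbbbbbb#
```

The near weight stands upright, centred in its ring: white pixels at columns 248–276 inside ring columns 242–280, with the foot on the plate. The other two still stand. Now the wedge: tilt back to 25° and hover over it.

>>> {"name": "drive_tool", "arguments": {
  "rows": [
    [0,-5,0,0,0,-0.02,0.8],
    [0,-6,0,0,0,-0.02,0.8],
    [0,-6,0,0,0,0,0.8],
    [0,-6,0,0,0,0,0.8],
    [0,-6,0,0,0,0,0.8],
    [0,-6,0,0,0,0,0.8],
    [1.9,-2,-4.1,0,0,0,0.8],
    [1.9,0,-4.1,0,0,0,0.8]
  ]
}}

```text
time: 15.78
tool_pos: [0.4614, -0.1047, 0.2103]
tcp_rot: [-1.86, -2.083, -0.414]
wrist_force: [0.3, -0.2, -0.2]
width: 0.795
grip_force: 0.0
```

```bash
python3 - <<'E'
from h import *
s=status.read_state();T=toolT(s);print(T,s['q']);print(T[:3,:3].T@(np.array([.528,-.285,.165])-T[:3,3]))
z=np.load('w1.npz');p=dict(world_from_camera=z['T'],intrinsics=z['K'],D=z['D'])
print('yellow',onz(p,[np.array([523,325])*.64],0.005), 'brown',onz(p,[np.array([302,395])*.64],0.015))
E
```

```text
[[-0.1032  0.9937 -0.0427  0.4614]
 [ 0.9019  0.1116  0.4173 -0.1047]
 [ 0.4194  0.0045 -0.9078  0.2103]
 [ 0.      0.      0.      1.    ]] [-0.5501  0.0355  1.9077  0.3414  1.4775 -0.7432]
[-0.1885  0.0459 -0.0369]
yellow [[ 0.6007 -0.0873  0.005 ]] brown [[ 0.4027 -0.141   0.015 ]]
```

>>> {"name": "drive_tool", "arguments": {
  "rows": [
    [0,0,0,-0.031,0.0077,-0.0062,0.8],
    [0,0,0,-0.031,0.0077,-0.0062,0.8],
    [0,0,0,-0.031,0.0077,-0.0062,0.8],
    [0,0,0,-0.031,0.0077,-0.0062,0.8],
    [0,0,0,-0.031,0.0077,-0.0062,0.8],
    [0,0,0,-0.031,0.0077,-0.0062,0.8],
    [0,0,0,0,0,0,0.8],
    [0,0,0,0,0,0,0.8]
  ]
}}

```text
time: 16.45
tool_pos: [0.5263, -0.285, 0.1616]
tcp_rot: [-1.864, -2.069, -0.415]
wrist_force: [-0.8, 0.9, -0.4]
width: 0.801
grip_force: 0.0
```

```bash
cat > wd.py <<'E'
from h import *
def wedge(p):
    hs=cv2.cvtColor(p['color'],cv2.COLOR_RGB2HSV).astype(int)
    H,S,V=hs[...,0],hs[...,1],hs[...,2]
    o=((H>=8)&(H<=24)&(S>120)&(V>110)); r=(((H<8)|(H>172))&(S>140)&(V>90))
    return o,r
E
python3 - <<'E'
from wd import *
s,p=wrist();T=toolT(s);print(T[:3,3],s['q'])
for m in masks_of(p,'wedge')[:2]: print(m['score'],m['bbox'])
o,r=wedge(p)
for n,a in(('o',o),('r',r)):
    k,l,st,c=cv2.connectedComponentsWithStats(a.astype(np.uint8))
    for i in range(1,k):
        if st[i,4]>60:
            ys,xs=np.nonzero(l==i);print(n,st[i],cv2.minAreaRect(np.c_[xs,ys].astype(np.float32)))
g=[.532,-.3375]
f=np.array([-.11,.994]);q=np.array([.994,.11]);t=np.array([.522,-.243])
print('pred tip corners',proj(p,[[*(t+w*q),.004] for w in(-.018,.018)]),'block front top',proj(p,[[*(t-.072*f+w*q),.046] for w in(-.018,.018)]),'back top',proj(p,[[*(t-.118*f+w*q),.046] for w in(-.018,.018)]),'band',proj(p,[[*(t-d*f),z] for d,z in((.04,.014),(.056,.018))]))
E
```

```text
[ 0.5263 -0.285   0.1616] [-0.7227  0.3646  1.6099  0.2921  1.5034 -0.8966]
0.59 [237.9, 194.7, 281.6, 316.0]
o [ 151   19   38   74 1199] ((171.5319366455078, 54.43492889404297), (23.8833065032959, 73.46959686279297), 14.826481819152832)
o [ 243  193   35   38 1031] ((260.0, 211.5), (37.0, 34.0), 90.0)
o [243 246  36   2  64] ((260.5, 246.5), (1.0, 35.0), 90.0)
o [ 242  253   39   62 1766] ((261.0, 283.5), (61.0, 38.0), 90.0)
r [243 231  36  15 530] ((260.5, 238.0), (14.0, 35.0), 90.0)
pred tip corners [[244.3779 192.8076]
 [277.9209 192.5979]] block front top [[242.199  264.4183]
 [281.2379 264.1752]] back top [[242.3001 315.2879]
 [281.789  315.0422]] band [[261.415  230.0315]
 [261.5269 245.8506]]
```

>>> {"name": "drive_tool", "arguments": {
  "rows": [
    [0,0,0,-0.0285,0.0006,-0.013,0.8],
    [0,0,0,-0.0124,0,0.0269,0.8],
    [0,0,0,-0.0124,0,0.0269,0.8],
    [0,0,0,-0.0124,0,0.0269,0.8],
    [0,0,0,0,0,0,0.8]
  ]
}}

```text
time: 16.97
tool_pos: [0.5269, -0.3109, 0.0693]
tcp_rot: [-1.858, -2.066, -0.413]
wrist_force: [-0.8, 1.4, -1.3]
width: 0.8
grip_force: 0.0
```

>>> {"name": "drive_tool", "arguments": {
  "rows": [
    [0,0,0,-0.0124,0,0.0269,0.8],
    [0,0,0,-0.0124,0,0.0269,0.8],
    [0,0,0,-0.008,0,0.0175,0.8],
    [0,0,0,0,0,0,0.8],
    [0,0,0,0,0,0,0.8]
  ]
}}

```text
time: 17.38
tool_pos: [0.5306, -0.3135, -0.0029]
tcp_rot: [-1.863, -2.073, -0.415]
wrist_force: [0.3, -0.9, 0.5]
width: 0.8
grip_force: 0.0
```

```bash
python3 - <<'E'
from h import *
s=status.read_state();T=toolT(s);print(T,s['q'],s['wrist_force']);print(T[:3,:3].T@(np.array([.5302,-.3161,-.016])-T[:3,3]))
E
```

```text
[[-0.0968  0.9943 -0.0442  0.5306]
 [ 0.9005  0.1064  0.4216 -0.3135]
 [ 0.4239  0.001  -0.9057 -0.0029]
 [ 0.      0.      0.      1.    ]] [-0.7481  0.5626  1.6559  0.296   1.2746 -0.9923] [ 0.3386 -0.9491  0.5018]
[-0.0079 -0.0007  0.0108]
```

>>> {"name": "drive_tool", "arguments": {
  "rows": [
    [0,0,0,-0.004,0,0.0054,0.8],
    [0,0,0,-0.004,-0.0007,0.0054,0.8],
    [0,0,0,0,0,0,0.7],
    [0,0,0,0,0,0,0.6],
    [0,0,0,0,0,0,0.5],
    [0,0,0,0,0,0,0.45],
    [0,0,0,0,0,0,0.4],
    [0,0,0,0,0,0,0.3]
  ],
  "force": 80
}}

```text
time: 18.05
tool_pos: [0.5309, -0.3181, -0.0163]
tcp_rot: [-1.865, -2.075, -0.415]
wrist_force: [-0.3, -0.7, 2.9]
width: 0.411
grip_force: 79.7
```

>>> {"name": "drive_tool", "arguments": {
  "rows": [
    [0,0,0,0,0,0,0],
    [0,0,0,0,0,0,0],
    [0,0,0,0,0,0,0],
    [0,0,0,0,0,0,0]
  ],
  "force": 80
}}

```text
time: 18.38
tool_pos: [0.5309, -0.3181, -0.0163]
tcp_rot: [-1.865, -2.075, -0.415]
wrist_force: [0.6, -2.0, 5.8]
width: 0.411
grip_force: 79.9
```

```bash
python3 - <<'E'
from wd import *
s,p=wrist();T=toolT(s);print(T,s['q'],s['wrist_force'],s['width'])
o,r=wedge(p)
for n,a in(('o',o),('r',r)):
    k,l,st,c=cv2.connectedComponentsWithStats(a.astype(np.uint8))
    for i in range(1,k):
        if st[i,4]>60:
            ys,xs=np.nonzero(l==i);print(n,st[i],cv2.minAreaRect(np.c_[xs,ys].astype(np.float32)))
f=np.array([-.11,.994]);q=np.array([.994,.11]);t=np.array([.522,-.243])
print('pred tip corners',proj(p,[[*(t+w*q),.004] for w in(-.018,.018)]),'band',proj(p,[[*(t-d*f),z] for d,z in((.04,.014),(.056,.018))]))
E
```

```text
[[-0.0967  0.9944 -0.0421  0.5309]
 [ 0.9016  0.1055  0.4195 -0.3181]
 [ 0.4216  0.0026 -0.9068 -0.0163]
 [ 0.      0.      0.      1.    ]] [-0.7524  0.5815  1.6542  0.2961  1.2559 -1.001 ] [ 0.6422 -1.9848  5.8031] 0.4113840120788195
o [ 225   94   71   66 4501] ((260.0, 126.5), (65.0, 70.0), 90.0)
o [  216   190    90   148 12696] ((260.5, 263.5), (147.0, 89.0), 90.0)
r [ 223  160   75   30 2193] ((260.0, 174.5), (29.0, 74.0), 90.0)
pred tip corners [[227.2006  91.8052]
 [292.3336  91.5596]] band [[260.1608 158.118 ]
 [260.3368 188.5499]]
```

>>> {"name": "drive_tool", "arguments": {
  "rows": [
    [-2.05,0,4.4,0,0,0,0],
    [-2.05,0,4.4,0,0,0,0],
    [0,0,0,0.0107,-0.0026,0.005,0],
    [0,0,0,0.0214,-0.0026,0.01,0],
    [0,0,0,0.0214,-0.0026,0.01,0],
    [0,0,0,0,0,0,0]
  ]
}}

```text
time: 18.93
tool_pos: [0.526, -0.2534, -0.0161]
tcp_rot: [-2.042, -1.922, -0.458]
wrist_force: [0.4, 2.9, 5.5]
width: 0.414
grip_force: 80.6
```

```bash
cat > tgt.py <<'E'
from wd import *
import sys
s,p=wrist();T=toolT(s);print(T,s['wrist_force'],s['grip_force'],s['q'])
h=T[:2,0]/np.linalg.norm(T[:2,0]);L=np.array([.529,-.0228]);print('az',np.degrees(np.arctan2(h[1],h[0])))
tip=T[:2,3]+.0756*h-.0009*T[:2,1];H=np.array([.063,.998])
print('tip',tip,'past lip',(tip-L)@H)
o,r=wedge(p);m=cv2.morphologyEx((o|r).astype(np.uint8),cv2.MORPH_OPEN,np.ones((3,3)))
print('orange bbox',cv2.boundingRect(m),'red',cv2.boundingRect(cv2.morphologyEx(r.astype(np.uint8),cv2.MORPH_OPEN,np.ones((5,5)))))
E
python3 tgt.py
```

```text
[[ 0.055   0.9981  0.0267  0.526 ]
 [ 0.9028 -0.0611  0.4257 -0.2534]
 [ 0.4266  0.0007 -0.9044 -0.0161]
 [ 0.      0.      0.      1.    ]] [0.3512 2.9341 5.5465] 80.56294798851013 [-0.7159  0.4852  1.8099  0.3796  1.1537 -0.8642]
az 86.5154907174894
tip [ 0.5297 -0.1779] past lip -0.1547757636168961
orange bbox (6, 0, 300, 338) red (223, 160, 74, 30)
```

>>> {"name": "drive_tool", "arguments": {
  "rows": [
    [0,0,0,0.0188,-0.0019,0.0089,0],
    [0,0,0,0.0188,-0.0019,0.0089,0],
    [0,0,0,0.0188,-0.0019,0.0089,0],
    [0,0,0,0.0188,-0.0019,0.0089,0],
    [0,0,0,0.0188,-0.0019,0.0089,0],
    [0,0,0,0.0188,-0.0019,0.0089,0],
    [0,0,0,0,0,0,0]
  ]
}}

```text
time: 19.57
tool_pos: [0.5234, -0.1289, -0.0162]
tcp_rot: [-2.044, -1.923, -0.459]
wrist_force: [0.7, 4.1, 8.9]
width: 0.409
grip_force: 80.9
```

```bash
cat >> tgt.py <<'E'
hs=cv2.cvtColor(p['color'],cv2.COLOR_RGB2HSV).astype(int)
for c in (245,260,275):
  col=hs[:,c];print(c,''.join('O' if o[i,c] else 'R' if r[i,c] else ('b' if 95<col[i,0]<125 and col[i,1]>60 else 'g' if 70<col[i,0]<=95 and col[i,1]>60 else '-') for i in range(0,200,2)))
# predicted rows: lip bar front/top and plate edge
print('pred lip front',proj(p,[[*(L-.006*H),.018],[*L,.012]]))
E
python3 tgt.py
```

```text
[[ 0.0542  0.9981  0.0283  0.5234]
 [ 0.9033 -0.0611  0.4246 -0.1289]
 [ 0.4255  0.0026 -0.9049 -0.0162]
 [ 0.      0.      0.      1.    ]] [0.7006 4.1313 8.9452] 80.88440537452698 [-0.5581  0.3752  1.9766  0.4463  1.0536 -0.7725]
az 86.56433288673749
tip [ 0.527  -0.0534] past lip -0.030631167057535963
orange bbox (0, 94, 306, 244) red (223, 160, 74, 30)
245 bbbbbbbbb-----------gggggggggggggggggggggggggggOOOOOOOOOOOOOOOOOOOOOOOOOOOOOOOOORRRRRRRRRRRRRRROOOOO
260 bbbbbbbbbb----------gggggggggggggggggggggggggggOOOOOOOOOOOOOOOOOOOOOOOOOOOOOOOOORRRRRRRRRRRRRRROOOOO
275 bbbbbbbbbb----------gggggggggggggggggggggggggggOOOOOOOOOOOOOOOOOOOOOOOOOOOOOOOOORRRRRRRRRRRRRRROOOOO
pred lip front [[260.1957  36.668 ]
 [260.1906  33.3156]]
```

>>> {"name": "drive_tool", "arguments": {
  "rows": [
    [0,0,0,0.0131,0,0.0062,0],
    [0,0,0,0.0131,0,0.0062,0],
    [0,0,0,0.0131,0,0.0062,0],
    [0,0,0,0.009,0,0.0043,0],
    [0,0,0,0,0,0,0],
    [0,0,0,0,0,0,0]
  ],
  "force": 100
}}

```text
time: 20.12
tool_pos: [0.5281, -0.0777, -0.0161]
tcp_rot: [-2.046, -1.923, -0.461]
wrist_force: [1.4, 3.2, 11.2]
width: 0.41
grip_force: 100.1
```

```bash
python3 tgt.py
```

```text
[[ 0.0549  0.998   0.0307  0.5281]
 [ 0.9036 -0.0627  0.4238 -0.0777]
 [ 0.4249  0.0045 -0.9052 -0.0161]
 [ 0.      0.      0.      1.    ]] [ 1.4489  3.2004 11.1685] 100.10015845298767 [-0.4774  0.3444  2.0209  0.478   1.0139 -0.7202]
az 86.52347725503887
tip [ 0.5318 -0.0021] past lip 0.020801277182445232
orange bbox (0, 130, 306, 219) red (223, 160, 74, 30)
245 -------------------------------------------bbbbbbbbbbbbb---------OOOOOOOOOOOOOOORRRRRRRRRRRRRRROOOOO
260 ------------------------------------------b--bbbbbbbbbbbb--------OOOOOOOOOOOOOOORRRRRRRRRRRRRRROOOOO
275 ----------------------------------------bbb--bbbbbbbbbbbb--------OOOOOOOOOOOOOOORRRRRRRRRRRRRRROOOOO
pred lip front [[256.993  130.045 ]
 [257.0768 122.5818]]
```

>>> {"name": "drive_tool", "arguments": {
  "rows": [
    [0,0,0,0.0042,0,0.0017,0],
    [0,0,0,0.0042,0,0.0017,0],
    [0,0,0,0,0,0,0],
    [0,0,0,0,0,0,0]
  ]
}}

```text
time: 20.5
tool_pos: [0.5285, -0.07, -0.0162]
tcp_rot: [-2.047, -1.924, -0.459]
wrist_force: [0.7, 0.3, 8.3]
width: 0.412
grip_force: 100.3
```

>>> {"name": "drive_tool", "arguments": {
  "rows": [
    [0,0,0,0.0027,0,0.0013,0],
    [0,0,0,0,0,0,0],
    [0,0,0,0,0,0,0]
  ]
}}

```text
time: 20.75
tool_pos: [0.5288, -0.0676, -0.0162]
tcp_rot: [-2.048, -1.925, -0.458]
wrist_force: [0.7, -2.0, 10.0]
width: 0.408
grip_force: 100.5
```

>>> {"name": "drive_tool", "arguments": {
  "rows": [
    [0,0,0,0.0027,0,0.0013,0],
    [0,0,0,0,0,0,0],
    [0,0,0,0,0,0,0]
  ]
}}

```text
time: 21.0
tool_pos: [0.5291, -0.0655, -0.0163]
tcp_rot: [-2.049, -1.926, -0.458]
wrist_force: [2.0, -5.1, 9.8]
width: 0.41
grip_force: 100.5
```

```bash
python3 tgt.py
```

```text
[[ 0.0548  0.998   0.0312  0.5291]
 [ 0.9053 -0.0629  0.42   -0.0655]
 [ 0.4212  0.0052 -0.907  -0.0163]
 [ 0.      0.      0.      1.    ]] [ 2.023  -5.1088  9.8322] 100.54860234260559 [-0.4553  0.3362  2.0313  0.4827  1.0015 -0.7037]
az 86.53324571341979
tip [0.5328 0.0101] past lip 0.033032147608047645
orange bbox (0, 153, 306, 202) red (223, 160, 74, 30)
245 ------------------------------------------------------bbbbbbbbbbbbbbb--------OOORRRRRRRRRRRRRRROOOOO
260 ------------------------------------------------------b--bbbbbbbbbbbb--------OOORRRRRRRRRRRRRRROOOOO
275 ----------------------------------------------------bbb--bbbbbbbbbbbb--------OOORRRRRRRRRRRRRRROOOOO
pred lip front [[256.5177 154.1192]
 [256.6097 145.5019]]
```

>>> {"name": "drive_tool", "arguments": {
  "rows": [
    [0,0,0,0.0027,0,0.0013,0],
    [0,0,0,0.0027,0,0.0013,0],
    [0,0,0,0,0,0,0],
    [0,0,0,0,0,0,0]
  ]
}}

```text
time: 21.38
tool_pos: [0.5304, -0.062, -0.0163]
tcp_rot: [-2.052, -1.929, -0.457]
wrist_force: [-0.3, -13.2, 9.2]
width: 0.406
grip_force: 100.9
```

>>> {"name": "drive_tool", "arguments": {
  "rows": [
    [0,0,0,0.0027,0,0.0013,0],
    [0,0,0,0,0,0,0],
    [0,0,0,0,0,0,0]
  ]
}}

```text
time: 21.63
tool_pos: [0.531, -0.0594, -0.0163]
tcp_rot: [-2.053, -1.929, -0.457]
wrist_force: [0.8, -14.3, 9.5]
width: 0.409
grip_force: 100.8
```

```bash
python3 tgt.py
```

```text
[[ 0.0546  0.9979  0.0342  0.531 ]
 [ 0.9072 -0.0639  0.4159 -0.0594]
 [ 0.4172  0.0083 -0.9088 -0.0163]
 [ 0.      0.      0.      1.    ]] [  0.7786 -14.3356   9.5456] 100.8461594581604 [-0.4424  0.3316  2.0361  0.4853  0.9919 -0.6939]
az 86.55363972866533
tip [0.5347 0.0161] past lip 0.03922530600101651
orange bbox (0, 166, 306, 192) red (223, 166, 74, 24)
245 ----------------------------------------------------------b--bbbbbbbbbbbbb---------RRRRRRRRRRRROOOOO
260 -----------------------------------------------------------bb--bbbbbbbbbbb---------RRRRRRRRRRRROOOOO
275 ---------------------------------------------------------bbbb-bbbbbbbbbbbbb--------RRRRRRRRRRRROOOOO
pred lip front [[253.5726 166.7339]
 [253.7351 157.4807]]
```

>>> {"name": "drive_tool", "arguments": {
  "rows": [
    [0,0,0,0.0027,0,0.0013,0],
    [0,0,0,0.0027,0,0.0013,0],
    [0,0,0,0,0,0,0],
    [0,0,0,0,0,0,0]
  ]
}}

```text
time: 22.02
tool_pos: [0.5318, -0.0535, -0.0163]
tcp_rot: [-2.054, -1.929, -0.458]
wrist_force: [0.5, -13.4, 8.9]
width: 0.407
grip_force: 100.8
```

>>> {"name": "drive_tool", "arguments": {
  "rows": [
    [0,0,0,0.0022,0,0.001,0],
    [0,0,0,0,0,0,0],
    [0,0,0,0,0,0,0]
  ]
}}

```text
time: 22.27
tool_pos: [0.532, -0.0512, -0.0163]
tcp_rot: [-2.054, -1.93, -0.458]
wrist_force: [0.5, -14.3, 8.7]
width: 0.407
grip_force: 100.8
```

```bash
python3 tgt.py; python3 - <<'E'
from h import *
u=read_camera('scene');s,p=wrist()
for q in (u,p):
  for m in masks_of(q,'weight_a')[:6]:
    ys,xs=np.nonzero(m['mask']);pc=np.linalg.svd(np.c_[xs,ys]-[xs.mean(),ys.mean()],full_matrices=False)[2][0];print(m['score'],m['bbox'],pc)
  for x in ([.4672,.015],[.537,.0107],[.607,.0063]): print(proj(q,[[*x,.027],[*x,.121]]).round(1).tolist())
E
```

```text
[[ 0.0547  0.9979  0.035   0.532 ]
 [ 0.9073 -0.0644  0.4156 -0.0512]
 [ 0.4169  0.009  -0.9089 -0.0163]
 [ 0.      0.      0.      1.    ]] [  0.5029 -14.3136   8.6847] 100.8390212059021 [-0.4284  0.3276  2.0417  0.4905  0.9851 -0.6846]
az 86.54701520950407
tip [0.5357 0.0243] past lip 0.047466296336880404
orange bbox (0, 182, 306, 180) red (223, 182, 75, 8)
245 ------------------------------------------------------------------b--bbbbbbbbbbbbb---------RRRROOOOO
260 ------------------------------------------------------------------bbb-bbbbbbbbbbbb---------RRRROOOOO
275 ----------------------------------------------------------------bbbb--bbbbbbbbbbbbb--------RRRROOOOO
pred lip front [[252.6212 183.4568]
 [252.8072 173.4542]]
0.71 [251.9, 170.6, 263.1, 191.4] [0.0139 0.9999]
0.68 [197.6, 197.8, 204.0, 221.2] [0.0394 0.9992]
0.63 [237.9, 162.1, 247.2, 185.6] [0.0959 0.9954]
[[266.9, 199.3], [267.9, 170.6]]
[[255.6, 190.0], [256.2, 162.2]]
[[245.2, 181.3], [245.5, 154.4]]
0.95 [372.1, 265.2, 512.0, 350.5] [0.895  0.4461]
0.94 [379.7, 0.0, 509.9, 124.7] [ 0.7334 -0.6798]
0.78 [209.9, 0.0, 304.2, 132.0] [-0.0435  0.9991]
[[119.6, 99.2], [-36.2, -56.5]]
[[264.8, 97.6], [275.0, -86.1]]
[[408.9, 99.6], [572.7, -48.7]]
```

```bash
python3 - <<'E'
from h import *
u=read_camera('scene');s,p=wrist()
for n,q in (('s',u),('w',p)):
  for m in masks_of(q,'weight_down')[:6]: print(n,m['score'],m['bbox'])
  hs=cv2.cvtColor(q['color'],cv2.COLOR_RGB2HSV).astype(int)
  R0,C0,st=((150,228,2),(230,290,1)) [0:2]+(0,) if n=='s' else ((0,150,6),(0,300,4),0)
  for r in range(*R0): print(r,''.join('#' if v[1]<60 and v[2]>70 else ('b' if 95<v[0]<125 else ('g' if 70<v[0]<=95 else '.')) for v in hs[r,C0[0]:C0[1]:C0[2]]))
E
```

```text
s 0.7 [213.3, 224.8, 236.1, 244.1]
s 0.61 [259.5, 174.0, 270.9, 203.4]
s 0.44 [206.1, 178.1, 283.0, 217.6]
150 ggggggggggggggggggggggggggggggggggggggggggggggggggggggbbbbbb
152 ggggggggggggggggggggggggggggggggggggggggggggggggggggggbbbbbb
154 ggggggggggggg##gggggggggggggggggggggggggggggggbggggggbbgbbbb
156 ggggggggggg####################gggggggggggggggbb###bbb.gbbbb
158 ggggggggg#########################ggggg...gggbb###bbbbbbbbbb
160 gggggggg###########################gggg...gggbbbbb.bbbbbbbbb
162 gggggggg###########################ggggg.ggggbbbbbbbbbbbbbbb
164 gggggggggg#######################gggggg...ggbbggbbbbbbbbbbbb
166 gggggggggg###################gggggggg.......bgggbbbbbbbbbbbb
168 gggggggggg#########ggggggggggggggggg........bbggbbbbbbbbbbbb
170 gggggggggg#########ggggggggggggggggg..........bbbgggbbbbbggg
172 gggggggggg#########ggggg######ggggg##.........bbbbbbbbbbbbgg
174 gggggggggg#########ggg#########ggggg.#........bbbbgbgggbbggb
176 ggggggg##bb########bbb##########gggg........##.b..#gggbbgggb
178 ggbbbbbbbbb########bbbb#########gggg#..................bbgbb
180 bbbbbbbbbbb###
[... 2888 characters left out ...]
bbb####################bb#bbbbbbbbbbbbbb##################bb
102 ##########bbbbbbbbb#################b#bb#bbbbbbbbbbbbbb##################bb
108 ##########bbbbbbbbbbb#################bb#bbbbbbbbbbbbbb#b###############bbb
114 #########bbbbbbbbbbb#bb###########g##bb#bbbbbbbbbbbbbbbb################bbb
120 #########bbbbbbbbbbbb#bbb##########bbb#bbbbbbbbbbbbbbbbbb##############bbbb
126 #########bbbbbbbbbbbbb#bbbb#####bbbb##bbbbbbbbbbbbbbbbbbbb############bbbb#
132 #########bbbb##bbbbbbbb##bbbbbbbbb##bbbbbbbbbbbbbbbbbbbbbbbb##bb#bbbbbb##bb
138 #########bbb####bbbbbbbbbb#######bbbbbbbbbbbbbbbbbbbbbbbbbbbbbb#######bbbbb
144 ########bbbbb#bbbbbbbbbbbbbbbbbbbbbbbbbbbbbbbbbbbbbbbbbbbbbbbbbbbbbbbbbbbbb
```

All three weights stand inside their rings, the wedge is held with the lip on the middle of the red band, and the push force is steady at about 14 N. Handing in.

```bash
python3 -c "
from workcell import workorder
print(workorder.finish_job())"
```

```text
the job is handed in; nothing more can be done
None
```

I handed the job in at about 22 s on the robot's clock: the fallen weight stands upright in the near ring, the other two still stand, and the gripper holds the wedge with the plate edge about 47 mm behind its tip, mid red band (about 4 mm of lift by geometry; I had no direct plate-angle reading).

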